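# Tighten a sunken terminal screw with the T-key

### The job

Take the orange-handled T-key from the rack, stand it in the well of the grey terminal box so that its forked foot drops fully over the brass bar of the screw at the bottom, and with the key turn the screw clockwise (seen from above) until it comes up against its stop. Let go and leave the key standing upright on the screw; leave the blue-handled key standing in its rack.

Things in the scene. Friction and masses are not known exactly. Their poses are not given: they have to be found in the camera images.
- key_grip (a point): Centre of the orange handle of a loose upright T-key, 0.3 kg: flat bar 74 mm long (x), 18 thick (y), 28 high (z up). Below it a 12 mm shank; from 65 mm below, a steel foot 34 mm across. Its underside, 125 mm below this point, is forked: a slot 14 mm wide, 18 deep, open at both ends, runs parallel to the handle. Half a turn makes no difference
- spare_grip (a point): Centre of the blue handle of the other T-key: same size, but a solid round foot that does not fit the screw. Both keys stand 30 mm deep in 40 mm holes, 130 mm apart along a fixed grey rack (210 x 70 x 40 mm high), handles within 0.2 rad of its long axis; either key may be in either hole. This one stays there
- screw_bar (a point): Top centre of the screw's brass bar, 36 mm long (x), 8 wide, 12 high (z up), on a 45 mm disc in a round well 48 mm across, in a fixed grey box 130 x 130 x 75 mm high; box top is 41 mm above this point. With the fork fully over the bar (handle parallel to it within 0.25 rad) the handle's centre is 113 mm above this point
- screw (a joint): Angle of the screw in rad, growing clockwise seen from above; starts at 0 to 0.35. The stop is at 1.1, where the bar lies in line with the two white marks on the box top. Steady friction 0.08 N m; it stays where it is left. The seated fork has about 0.3 rad of play either way before it drives the bar
Things that resemble listed ones, but are neither listed nor needed, are in the scene too. Leave any green look-alike of the part that bears key_grip alone.

How it is judged (in metres and radians):
On the way, in this order (a step that is already met when the one before it is completed fails the run):
1. the orange key's fork is fully down over the bar and the screw is not yet turned home (horizontal distance between key_grip and screw_bar below 0.018 m and z of key_grip in the frame of screw_bar below 0.119 m and angle between key_grip's own z axis and vertical below 0.17 rad and value of joint screw below 0.6 rad), for 0.1 s.
2. the screw is turned up to its stop with the key still on it (value of joint screw above 0.92 rad and horizontal distance between key_grip and screw_bar below 0.018 m and z of key_grip in the frame of screw_bar below 0.119 m), for 0.1 s.
At the end, for the whole second after the job is handed in: Screw within 0.18 rad of its stop; orange key let go and standing on it, fork within 6 mm of full depth over the bar, handle within 18 mm of the screw's axis, key within 0.17 rad of upright; blue key within 30 mm of where it stood (all of step 2 and angle between key_grip's own z axis and vertical below 0.17 rad and distance of spare_grip from where it was at the start of the episode below 0.03 m); the robot touches nothing.
It fails at once if the blue key is pulled out or knocked over (distance of spare_grip from where it was at the start of the episode above 0.04 m).
It also fails if it takes over 48 s, if anything falls off the work surface, if the arm or the gripper's body presses on something with over 40 N, if the wrist force passes 120 N, or if a joint passes its speed limit or range.

### The arm

A 6-joint arm with a two-finger parallel gripper is mounted at the origin on the work surface. World frame = base frame: x ahead of the robot, y to its left, z up, the work surface at z = 0. Lengths are in mm, angles in rad, forces in N, time in s.
With the tool pointing down it reaches from about 275 to 750 mm from the base axis. Payload 10.2 kg.
Tool frame: the origin (TCP) lies at the very end of the fingers, on their centre line; the grasp point (between the pads) lies 19 mm behind it; z points along the fingers, y is the line along which they close (so a half turn about z gives the same grasp; the last joint's range is limited). The gripper opens to 85 mm and grips with 20 to 120 N. Pads are 22 mm wide; open, the fingers measure 114 mm over their backs; the gripper's body (76 mm by 85 mm) begins 54 mm behind the grasp point. The pads swing forward as they close: fully open they stand 13 mm farther back than shut.
Start: joints at [-1.545, 0.313, 1.498, -0, 1.331, -0.223], TCP at [129.263, -508.844, 231.294] pointing down, gripper open.
Joint ranges: [-2.94, 2.94], [-0.97, 2.17], [0.19, 2.56], [-1.23, 4.37], [0.02, 3.11], [-2.88, 2.88]. Speed limits (rad/s): [2.39, 2.39, 3.01, 3.14, 3.14, 3.14].

### API

Orientations are given as a unit quaternion [w, x, y, z].
In Python, from rig import ctrl gives the robot as it stands.
- The arm moves only by the tool step_arm, never from a script. Its argument "increments" is a list of rows, each a list of 3 entries, a list of its own where there are three numbers: the shift along the tool's x, y, z in cm, then the turn, a rotation vector about the tool's x, y, z in degrees, then the opening in per cent of the stroke, from 0 (shut) to 100 (fully open). A call has 1 to 8 rows; each row is the pose to reach, as a shift and turn from the pose commanded when the call began, along the tool's axes at that moment; what a row does not reach only later rows make up. A row lasts 1/8 s, in which the tool goes at most 62.5 mm and 10.7 degrees, less where a joint would pass 70% of its speed; a pose out of reach is approached as far as the arm can. A call with a gripper value outside its range is refused whole. The fingers move at their own pace and stop on an object; "squeeze" is the grip in N (left out, the last holds). Time passes only in rows, so rows that repeat a pose let the fingers close. It gives the time, the measured TCP pose, the force, the opening and the grip force at its end, in the units of the state.
- ctrl.sense(): the state, without advancing time (a new reading comes with each control period).
- ctrl.capture(name): name is "side" or "top"; returns a dict with "img" (420x560x3 uint8, red, green, blue), "fx", "fy", "cx", "cy" (pixels), "extrinsics" (4x4, takes a point from camera to world coordinates). Camera axes: x right, y down, z forward; pixel columns grow to the right and rows downward; lengths in mm; the calibration is good to about 2 mm. A picture is of the moment at which its call begins. There is no depth.
- ctrl.finish_job(): hands the job in; it is judged then, once.
The state is a dict: "time_s": time; "joints": joint angles; "dq": joint speeds; "tau": joint torques, N m; "eef_pos": TCP position; "ee_rot": TCP orientation; "force": force on the tool from outside, world axes, zero at the start; "wrist_torque": the same for the moment, N m; "grip_width": opening from 0.0 (shut) to 1.0 (fully open); "grip_force": force on a finger pad.
Only numpy, scipy, OpenCV 4.12 (cv2) and the standard library are available. Lean on these libraries where they do the work, as an engineer would, in place of code of your own. Each camera call takes 0.05 s, during which the arm holds its last target. There are 200 camera calls.

## Working session

There is one attempt and no reset: what is moved stays moved. The work goes in short steps, Python scripts to look and compute and a tool call to move; the robot and the scene stay as the last step left them, time stands still between calls to the robot, and variables do not carry over. Pictures are saved under pics/ and viewed, at most 10 in all, crops included, and the job is handed in when it is done.

Besides the shell and the picture viewer there is one more tool, called after "Request:" as a command line: name --argument value ..., lists and objects as JSON in quotes. step_arm: Moves the arm, as the interface text tells. Its arguments: {"type":"object","properties":{"increments":{"type":"array"},"squeeze":{"type":"number"}},"required":["increments"]}

```bash
mkdir -p pics; ls; cat > h.py <<'E'
import numpy as np, cv2
from rig import ctrl
def cap(n):
    d=ctrl.capture(n); d['bgr']=cv2.cvtColor(d['img'],cv2.COLOR_RGB2BGR); d['hsv']=cv2.cvtColor(d['bgr'],cv2.COLOR_BGR2HSV); d['E']=np.array(d['extrinsics']); return d
def ray(d,u,v):
    r=d['E'][:3,:3]@np.array([(u-d['cx'])/d['fx'],(v-d['cy'])/d['fy'],1]); return d['E'][:3,3],r
def plane(d,u,v,z):
    o,r=ray(d,u,v); return o+r*(z-o[2])/r[2]
def proj(d,p):
    q=d['E'][:3,:3].T@(np.array(p)-d['E'][:3,3]); return d['fx']*q[0]/q[2]+d['cx'],d['fy']*q[1]/q[2]+d['cy']
E
python3 - <<'E'
from h import *
for n in('top','side'):
    d=cap(n); cv2.imwrite(f'pics/{n}0.png',d['bgr']); print(n,d['fx'],d['cx'],d['cy'],d['E'].round(3).tolist())
print(ctrl.sense())
E
```

```text
pics
top 447.6176777673227 283.20186225299113 213.59570602298547 [[0.119, -0.968, 0.219, 325.619], [-0.993, -0.117, 0.021, 58.207], [0.006, -0.22, -0.976, 885.923], [0.0, 0.0, 0.0, 1.0]]
side 423.24093931717607 281.3359908821526 203.0789840375017 [[-0.875, -0.381, 0.3, 194.301], [-0.485, 0.666, -0.567, 611.839], [0.016, -0.641, -0.767, 835.507], [0.0, 0.0, 0.0, 1.0]]
{'time_s': 0.1, 'joints': array([-1.54538700e+00,  3.13371094e-01,  1.49830536e+00,  9.95954734e-08,
        1.33101328e+00, -2.23388210e-01]), 'dq': array([-0.00203617, -0.00094795, -0.00165694, -0.00015118,  0.00069995,
       -0.0005625 ]), 'tau': array([ 3.03441244e-03, -4.12894464e+01, -2.60140836e+01, -2.07011713e-04,
        3.01766107e-03, -6.07799933e-06]), 'eef_pos': array([ 129.26401022, -508.61825331,  230.82504015]), 'ee_rot': array([-5.45849976e-04,  9.92272298e-01,  1.24078142e-01,  5.42591713e-05]), 'force': array([ 0.23390564,  0.27283607, -0.01334857]), 'wrist_torque': array([-0.01631417, -0.00595262, -0.05382608]), 'grip_force': 0.0, 'grip_width': 0.9993813112333239}
```

View pics/top0.png

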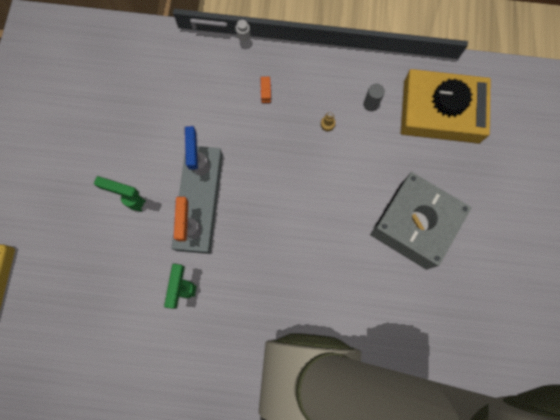

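View pics/side0.png

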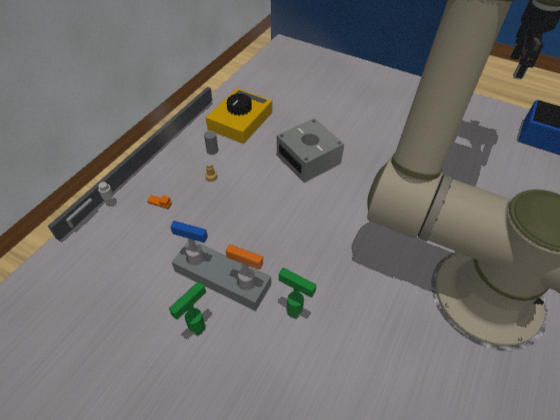

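The top view shows these candidates:
- Orange-handled T-key at (180,218), in the rack. This is the target.
- Blue key at (190,147), also in the rack.
- Small orange block at (265,89), lying on the table.
- Green look-alikes at (115,187) and (175,286).
- Grey box at (423,220), with brass bar at about (418,222) and white marks at about (435,198) and (414,237).

In the side view the orange handle is at (244,256) and blue is at (189,231).

```bash
cat >> h.py <<'E'
def blob(d,lo,hi,roi,amin=20):
    m=cv2.inRange(d['hsv'],lo,hi); k=np.zeros_like(m); x0,y0,x1,y1=roi; k[y0:y1,x0:x1]=255; m&=k
    cs=[c for c in cv2.findContours(m,cv2.RETR_EXTERNAL,cv2.CHAIN_APPROX_NONE)[0] if cv2.contourArea(c)>=amin]
    return sorted(cs,key=cv2.contourArea,reverse=True)
def tri(d1,p1,d2,p2):
    o1,r1=ray(d1,*p1);o2,r2=ray(d2,*p2)
    s=np.linalg.lstsq(np.c_[r1,-r2],o2-o1,rcond=None)[0]
    a,b=o1+s[0]*r1,o2+s[1]*r2
    return (a+b)/2,np.linalg.norm(a-b)
def axis(d,c,z):
    b=cv2.boxPoints(cv2.minAreaRect(c)); e=[b[1]-b[0],b[2]-b[1]]; i=int(np.linalg.norm(e[1])>np.linalg.norm(e[0]))
    m=b.mean(0); h=e[i]/2; A,B=plane(d,*(m-h),z),plane(d,*(m+h),z); v=B-A
    return np.degrees(np.arctan2(v[1],v[0]))%180,np.linalg.norm(v)
OR=((3,150,100),(14,255,255)); BL=((105,150,60),(125,255,255))
E
python3 - <<'E'
from h import *
t=cap('top');s=cap('side')
for n,c,rt,rs in(('or',OR,(150,180,205,255),(215,230,275,280)),('bl',BL,(170,110,210,175),(160,210,220,250))):
    a=blob(t,*c,rt)[0];b=blob(s,*c,rs)[0]
    ca=cv2.minAreaRect(a);cb=cv2.minAreaRect(b)
    print(n,ca,cb,tri(t,ca[0],s,cb[0]),axis(t,a,140),axis(s,b,140))
w=blob(t,(0,0,175),(180,70,255),(395,185,455,250),5)
for c in w:
    r=cv2.minAreaRect(c); print('white',r,plane(t,*r[0],75).round(1),axis(t,c,75))
for c in blob(t,(8,70,60),(30,255,255),(400,200,440,245),5):
    r=cv2.minAreaRect(c); print('brass',r,plane(t,*r[0],34).round(1),axis(t,c,34))
crop=lambda d,x0,y0,x1,y1,k:cv2.resize(d['bgr'][y0:y1,x0:x1],None,fx=k,fy=k,interpolation=cv2.INTER_CUBIC)
a=crop(t,365,165,475,275,5);b=crop(t,160,120,230,230,5)
cv2.imwrite('pics/c1.png',np.hstack([a[:550],b[:550,:250]]))
E
```

```text
or ((180.17153930664062, 218.4195098876953), (10.43539810180664, 43.223716735839844), 3.468229293823242) ((243.6021728515625, 256.2189636230469), (38.01891326904297, 13.157106399536133), 19.98310661315918) (array([465.66268898, 248.68599064, 134.45102913]), np.float64(2.0988950841774865)) (np.float64(6.340341583853449), np.float64(75.09425660386037)) (np.float64(6.748795435056934), np.float64(76.40804037513641))
bl ((191.0, 147.5), (41.0, 10.0), 90.0) ((188.4713592529297, 231.1031494140625), (36.93486022949219, 12.47220516204834), 15.52410888671875) (array([596.17545438, 252.0316647 , 132.50780781]), np.float64(2.529557388710173)) (np.float64(9.425864605749638), np.float64(76.80501113889473)) (np.float64(11.407375030356292), np.float64(78.73384293951923))
white ((413.5000305175781, 236.00003051757812), (1.7888542413711548, 9.391485214233398), 26.56505012512207) [ 494.5 -167.7   75. ] (np.float64(157.6775973619496), np.float64(17.94635162952917))
white ((435.2000427246094, 198.6000213623047), (1.7888542413711548, 8.049844741821289), 26.56505012512207) [ 570.6 -204.2   75. ] (np.float64(157.6124974508831), np.float64(15.991829916635076))
brass ((417.10113525390625, 222.0618133544922), (18.01996421813965, 5.1939897537231445), 57.9946174621582) [ 531.4 -184.6   34. ] (np.float64(35.55325337534592), np.float64(34.5914290104601))
```

View pics/c1.png

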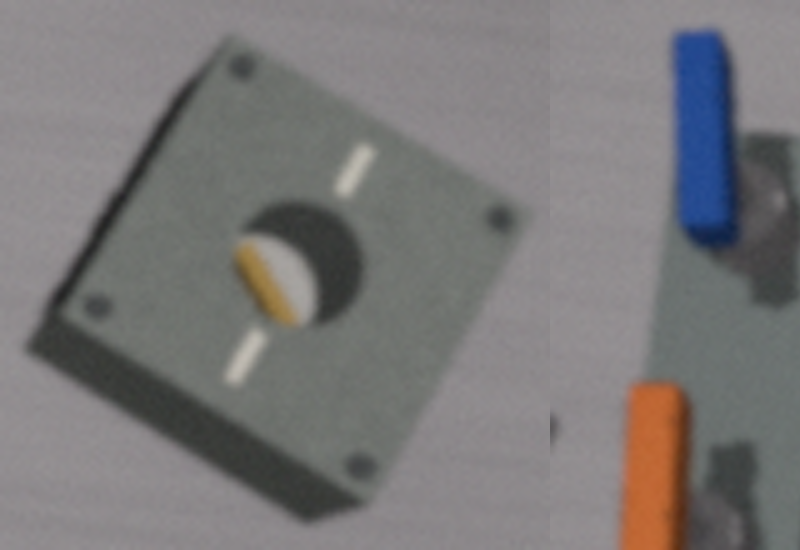

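The crop confirms the orange key in the rack. Its handle triangulates to (466,249,134), against an expected z of 135, and the two keys are 130 mm apart as they should be. The well centre is about (532.5,-186), the bar lies at about 35.5° and the stop line is at about -25.6°, so the screw starts near 0.03 rad.

```bash
cat >> h.py <<'E'
from scipy.spatial.transform import Rotation as R
def go(p,yaw):
    s=ctrl.sense(); q=s['ee_rot']; C=R.from_quat([*q[1:],q[0]])
    T=R.from_euler('z',yaw,degrees=True)*R.from_euler('x',180,degrees=True)
    print('t',s['time_s'],'pos',s['eef_pos'].round(1),'shift cm',(C.inv().apply(np.array(p)-s['eef_pos'])/10).round(2),'turn',np.degrees((C.inv()*T).as_rotvec()).round(2),'F',s['force'].round(1),'w',round(s['grip_width'],3),s['grip_force'],'q6',s['joints'][5].round(2))
E
python3 -c "
from h import *
go((465.7,248.7,230),6.5)"
```

```text
t 0.2 pos [ 129.3 -508.7  231. ] shift cm [ 51.26 -65.12   0.16] turn [-0.04 -0.01  7.76] F [ 0.  -0.8  0.1] w 1.005 0.0 q6 -0.22
```

Request:
step_arm --increments '[[[51.3,-65.1,0],[0,0,7.8],70],[[51.3,-65.1,0],[0,0,7.8],70],[[51.3,-65.1,0],[0,0,7.8],70],[[51.3,-65.1,0],[0,0,7.8],70],[[51.3,-65.1,0],[0,0,7.8],70],[[51.3,-65.1,0],[0,0,7.8],70],[[51.3,-65.1,0],[0,0,7.8],70],[[51.3,-65.1,0],[0,0,7.8],70]]'

```text
time_s: 1.2
eef_pos: [332.9, -50.1, 231.6]
ee_rot: [0.0, 0.998, 0.056, 0.001]
force: [1.9, -2.9, -0.2]
grip_width: 0.702
grip_force: 0.0
```

```bash
python3 -c "
from h import *
go((465.7,248.7,230),6.5)"
```

```text
t 1.2 pos [332.9 -50.1 231.6] shift cm [ 16.54 -28.21   0.16] turn [ 0.04 -0.06 -0.08] F [ 1.9 -2.9 -0.2] w 0.702 0.0 q6 0.96
```

Request:
step_arm --increments '[[[16.5,-28.2,0],[0,0,0],70],[[16.5,-28.2,0],[0,0,0],70],[[16.5,-28.2,0],[0,0,0],70],[[16.5,-28.2,0],[0,0,0],70],[[16.5,-28.2,0],[0,0,0],70],[[16.5,-28.2,0],[0,0,0],70],[[16.5,-28.2,0],[0,0,0],70],[[16.5,-28.2,0],[0,0,0],70]]'

```text
time_s: 2.2
eef_pos: [464.5, 245.6, 231.5]
ee_rot: [0.0, 0.998, 0.056, -0.0]
force: [-0.1, -0.2, 1.3]
grip_width: 0.7
grip_force: 0.0
```

```bash
python3 - <<'E'
from h import *
go((465.7,248.7,117),6.5)
s=cap('side');t=cap('top')
b=blob(s,*OR,(215,230,275,280)); print([cv2.minAreaRect(c) for c in b])
cv2.imwrite('pics/s1.png',np.hstack([cv2.resize(d['bgr'][y:y+150,x:x+100],None,fx=4,fy=4) for d,x,y in((s,195,160),(t,130,150))]))
E
```

```text
t 2.2 pos [464.5 245.6 231.5] shift cm [ 0.15 -0.3  11.45] turn [ 0.02  0.01 -0.12] F [-0.1 -0.2  1.3] w 0.7 0.0 q6 1.72
[((243.72158813476562, 256.3723449707031), (38.32978439331055, 13.090924263000488), 19.44003677368164)]
```

View pics/s1.png

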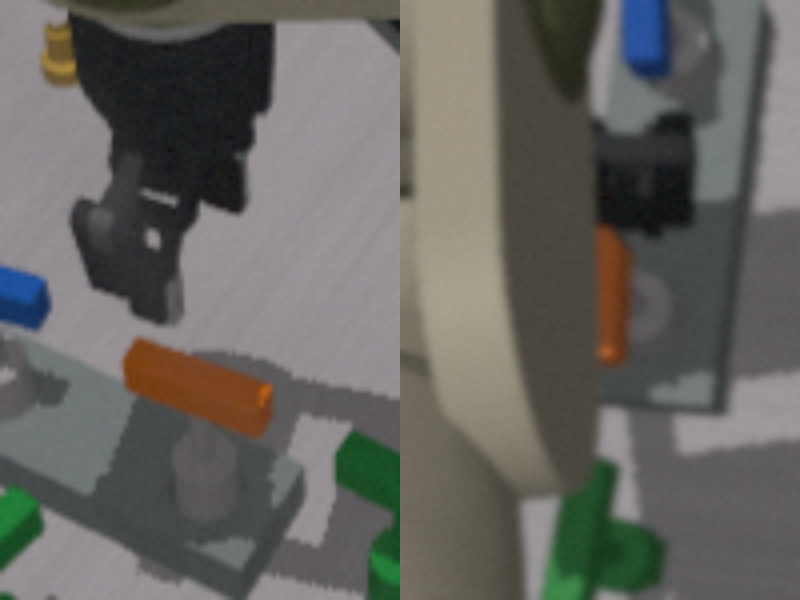

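The gripper is above the orange handle (side crop: handle at about (197,385), fingers above and left of it), aligned along its axis. I'll descend.

Request:
step_arm --increments '[[[0.1,-0.3,6],[0,0,0],70],[[0.1,-0.3,9],[0,0,0],70],[[0.1,-0.3,11.4],[0,0,0],70],[[0.1,-0.3,11.4],[0,0,0],70],[[0.1,-0.3,11.4],[0,0,0],70]]'

```text
time_s: 2.92
eef_pos: [466.0, 249.6, 118.6]
ee_rot: [-0.0, 0.998, 0.056, 0.001]
force: [0.8, -0.0, -0.3]
grip_width: 0.701
grip_force: 0.0
```

```bash
python3 - <<'E'
from h import *
go((465.7,248.7,117),6.5)
s=cap('side')
b=blob(s,*OR,(215,230,275,280)); print([cv2.minAreaRect(c) for c in b])
cv2.imwrite('pics/s2.png',cv2.resize(s['bgr'][180:320,150:330],None,fx=4,fy=4))
E
```

```text
t 2.925 pos [466.  249.6 118.6] shift cm [-0.04  0.09  0.16] turn [-0.02 -0.11 -0.08] F [ 0.8 -0.  -0.3] w 0.701 0.0 q6 1.73
[((252.9246368408203, 259.5342712402344), (19.428831100463867, 12.991567611694336), 20.556045532226562)]
```

View pics/s2.png

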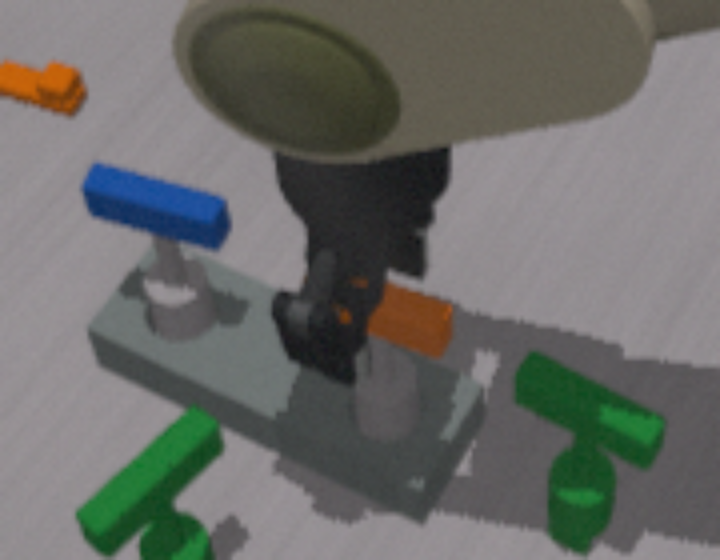

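The fingers straddle the orange handle near its middle (crop: handle at (375,305), near finger at (325,335)). I'll close with 60 N.

Request:
step_arm --increments '[[[0,0,0],[0,0,0],40],[[0,0,0],[0,0,0],20],[[0,0,0],[0,0,0],0],[[0,0,0],[0,0,0],0],[[0,0,0],[0,0,0],0],[[0,0,0],[0,0,0],0]]' --squeeze 70

```text
time_s: 3.72
eef_pos: [465.7, 249.7, 117.8]
ee_rot: [0.0, 0.998, 0.056, 0.0]
force: [0.1, -2.2, 5.6]
grip_width: 0.199
grip_force: 68.8
```

Request:
step_arm --increments '[[[0,0,-2],[0,0,0],0],[[0,0,-5],[0,0,0],0],[[0,0,-9],[0,0,0],0],[[0,0,-12],[0,0,0],0],[[0,0,-12],[0,0,0],0],[[0,0,-12],[0,0,0],0]]'

```text
time_s: 4.47
eef_pos: [464.7, 249.7, 235.4]
ee_rot: [0.0, 0.998, 0.056, -0.002]
force: [0.5, 0.3, -3.5]
grip_width: 0.199
grip_force: 68.9
```

```bash
python3 - <<'E'
from h import *
go((532.5,-186,240),35.5)
s=cap('side')
b=blob(s,*OR,(175,160,320,330)); print([cv2.minAreaRect(c) for c in b])
p=ctrl.sense()['eef_pos'];print('expected handle px',proj(s,p+[0,0,18]))
cv2.imwrite('pics/s3.png',cv2.resize(s['bgr'][130:310,150:330],None,fx=3,fy=3))
E
```

```text
t 4.475 pos [464.7 249.7 235.4] shift cm [ 1.84 44.06 -0.45] turn [-2.000e-02  1.800e-01 -2.905e+01] F [ 0.5  0.3 -3.5] w 0.199 68.93881559371948 q6 1.73
[((251.18246459960938, 223.7481689453125), (20.162839889526367, 14.951258659362793), 19.98310661315918)]
expected handle px (np.float64(240.7337319871059), np.float64(219.71107614388092))
```

View pics/s3.png

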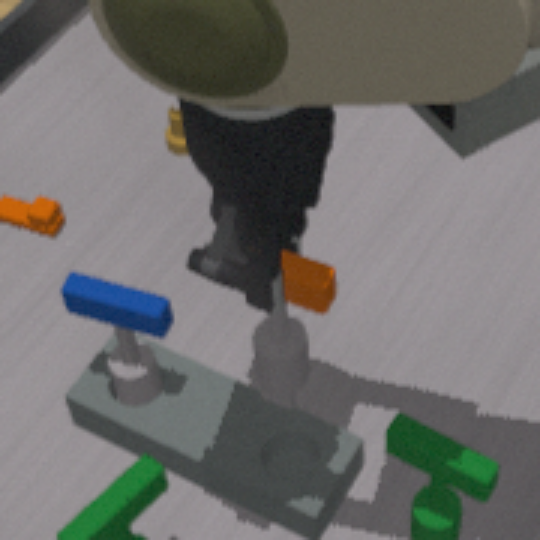

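The key is lifted (crop: foot at (281,355) hanging vertically) and blue is undisturbed. I'll move it over the box.

Request:
step_arm --increments '[[[1.9,44.1,-0.5],[0,0,-29],0],[[1.9,44.1,-0.5],[0,0,-29],0],[[1.9,44.1,-0.5],[0,0,-29],0],[[1.9,44.1,-0.5],[0,0,-29],0],[[1.9,44.1,-0.5],[0,0,-29],0],[[1.9,44.1,-0.5],[0,0,-29],0],[[1.9,44.1,-0.5],[0,0,-29],0],[[1.9,44.1,-0.5],[0,0,-29],0]]'

```text
time_s: 5.52
eef_pos: [533.4, -189.0, 240.3]
ee_rot: [-0.001, 0.953, 0.303, -0.001]
force: [0.3, 1.0, -2.8]
grip_width: 0.204
grip_force: 69.8
```

```bash
python3 - <<'E'
from h import *
go((532.5,-186,240),35.5)
E
```

```text
t 5.525 pos [ 533.4 -189.   240.3] shift cm [ 0.1  -0.3   0.03] turn [-0.14  0.08 -0.22] F [ 0.3  1.  -2.8] w 0.204 69.77994203567505 q6 0.41
```

Request:
step_arm --increments '[[[0,0,2],[0,0,0],0],[[0,0,4],[0,0,0],0],[[0,0,4],[0,0,0],0],[[0,0,4],[0,0,0],0]]'

```text
time_s: 6.02
eef_pos: [534.1, -185.9, 202.8]
ee_rot: [0.0, 0.952, 0.305, 0.0]
force: [0.9, 0.2, -3.0]
grip_width: 0.198
grip_force: 69.6
```

```bash
python3 - <<'E'
from h import *
go((532.5,-186,200),35.5)
s=cap('side');t=cap('top')
p=ctrl.sense()['eef_pos']
for d,n,r in((s,'side',(270,60,380,180)),(t,'top',(380,160,480,280))):
    print(n,[cv2.minAreaRect(c) for c in blob(d,*OR,r,8)],'exp grip',np.round(proj(d,p+[0,0,18]),1),'exp foot bot',np.round(proj(d,p+[0,0,-107]),1),'foot top',np.round(proj(d,p+[0,0,-47]),1),'well',np.round(proj(d,(532.5,-186,75)),1))
cv2.imwrite('pics/s4.png',np.hstack([cv2.resize(d['bgr'][y:y+130,x:x+100],None,fx=4,fy=4) for d,x,y in((s,262,60),(t,370,160))]))
E
```

```text
t 6.025 pos [ 534.1 -185.9  202.8] shift cm [-0.14 -0.09  0.28] turn [ 0.02 -0.02 -0.01] F [ 0.9  0.2 -3. ] w 0.198 69.58654403686523 q6 0.41
side [((326.4615173339844, 90.69229888916016), (4.706787109375, 7.8446455001831055), 11.309932708740234)] exp grip [314.2  92.7] exp foot bot [310.6 132.4] foot top [312.2 114.2] well [310.6 138.7]
top [] exp grip [454.4 196. ] exp foot bot [428.2 213.8] foot top [439.7 206. ] well [424.5 217.2]
```

View pics/s4.png

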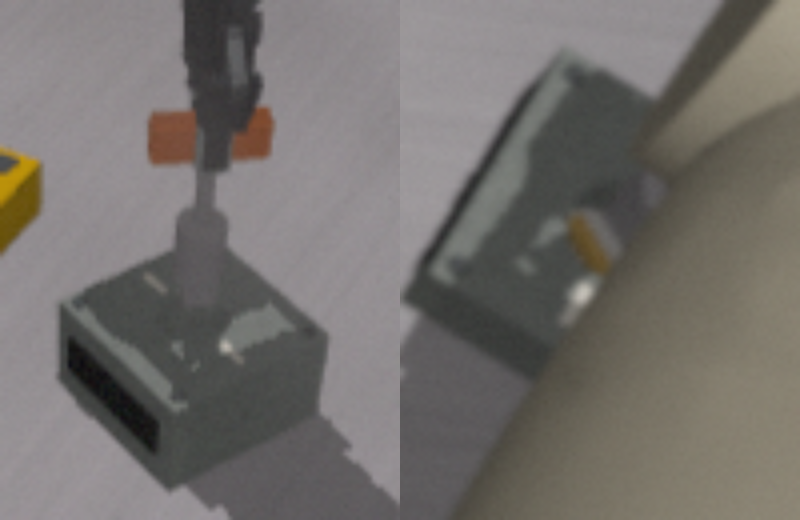

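The foot hangs over the well: handle centre in the side view is at about (314.6,94) against a predicted (314.2,92.7), and foot bottom is at about (312,133). I predict bar-top contact at TCP z≈142 and full seating at about 130. I'll lower into the well.

Request:
step_arm --increments '[[[-0.1,-0.1,1],[0,0,0],0],[[-0.1,-0.1,2],[0,0,0],0],[[-0.1,-0.1,3],[0,0,0],0],[[-0.1,-0.1,4],[0,0,0],0],[[-0.1,-0.1,5],[0,0,0],0],[[-0.1,-0.1,5.4],[0,0,0],0],[[-0.1,-0.1,5.4],[0,0,0],0]]'

```text
time_s: 7.0
eef_pos: [532.5, -186.0, 148.1]
ee_rot: [-0.0, 0.953, 0.305, -0.0]
force: [1.2, -0.1, -3.2]
grip_width: 0.199
grip_force: 69.6
```

Inside the well with no contact. I'll go down to the bar in small steps.

Request:
step_arm --increments '[[[0,0,0.4],[0,0,0],0],[[0,0,0.7],[0,0,0],0],[[0,0,1.0],[0,0,0],0],[[0,0,1.0],[0,0,0],0]]'

```text
time_s: 7.5
eef_pos: [532.4, -185.9, 138.1]
ee_rot: [-0.0, 0.953, 0.304, -0.0]
force: [-0.5, 0.8, -3.5]
grip_width: 0.201
grip_force: 69.8
```

Request:
step_arm --increments '[[[0,0,0.3],[0,0,0],0],[[0,0,0.5],[0,0,0],0],[[0,0,0.7],[0,0,0],0],[[0,0,0.7],[0,0,0],0]]'

```text
time_s: 8.0
eef_pos: [532.4, -186.0, 131.1]
ee_rot: [-0.0, 0.953, 0.304, -0.0]
force: [-0.6, -0.5, -3.7]
grip_width: 0.199
grip_force: 69.8
```

Request:
step_arm --increments '[[[0,0,0.1],[0,0,0],0],[[0,0,0.2],[0,0,0],0],[[0,0,0.2],[0,0,0],0]]'

```text
time_s: 8.38
eef_pos: [532.6, -186.1, 129.8]
ee_rot: [0.0, 0.953, 0.304, 0.0]
force: [-0.4, -0.2, 2.4]
grip_width: 0.203
grip_force: 70.4
```

Seated: contact came at 129.8, as predicted. I'll turn clockwise.

Request:
step_arm --increments '[[[0,0,0],[0,0,7],0],[[0,0,0],[0,0,14],0],[[0,0,0],[0,0,21],0],[[0,0,0],[0,0,28],0],[[0,0,0],[0,0,35],0],[[0,0,0],[0,0,42],0],[[0,0,0],[0,0,49],0],[[0,0,0],[0,0,56],0]]'

```text
time_s: 9.38
eef_pos: [532.3, -185.1, 129.7]
ee_rot: [-0.001, 0.984, -0.18, -0.0]
force: [-2.9, 4.5, 5.0]
grip_width: 0.203
grip_force: 70.9
```

```bash
python3 -c "
from h import *
go((532.5,-186,129.8),-43);print(ctrl.sense()['wrist_torque'])"
```

```text
t 9.375 pos [ 532.3 -185.1  129.7] shift cm [ 0.05  0.07 -0.01] turn [-0.07  0.09 22.24] F [-2.9  4.5  5. ] w 0.203 70.92142581939697 q6 1.39
[1.3142687  0.59941917 0.1256961 ]
```

Request:
step_arm --increments '[[[0,0,0],[0,0,5],0],[[0,0,0],[0,0,10],0],[[0,0,0],[0,0,14],0],[[0,0,0],[0,0,17],0],[[0,0,0],[0,0,17],0]]'

```text
time_s: 10.0
eef_pos: [532.5, -184.7, 129.8]
ee_rot: [-0.001, 0.947, -0.322, -0.0]
force: [-1.8, 5.6, 5.0]
grip_width: 0.199
grip_force: 70.9
```

```bash
python3 -c "
from h import *
go((532.5,-186,129.8),-43);print(ctrl.sense()['wrist_torque'])"
```

```text
t 10.0 pos [ 532.5 -184.7  129.8] shift cm [ 0.08  0.1  -0.  ] turn [-0.11  0.1   5.42] F [-1.8  5.6  5. ] w 0.199 70.91091513633728 q6 1.68
[ 1.59502633  0.36123636 -0.01348659]
```

Request:
step_arm --increments '[[[0,0,0],[0,0,3],0],[[0,0,0],[0,0,6],0],[[0,0,0],[0,0,6],0]]'

```text
time_s: 10.38
eef_pos: [532.5, -184.7, 129.8]
ee_rot: [-0.001, 0.929, -0.371, -0.0]
force: [-1.1, 6.2, 5.1]
grip_width: 0.196
grip_force: 70.9
```

```bash
python3 -c "
from h import *
go((532.5,-186,129.8),-43);print(ctrl.sense()['wrist_torque'])"
```

```text
t 10.375 pos [ 532.5 -184.7  129.8] shift cm [ 0.09  0.1  -0.  ] turn [-0.11  0.09 -0.55] F [-1.1  6.2  5.1] w 0.196 70.92965126037598 q6 1.79
[1.74844471 0.26846373 0.26410531]
```

Request:
step_arm --increments '[[[0,0,0],[0,0,3],0],[[0,0,0],[0,0,5],0],[[0,0,0],[0,0,5],0]]'

```text
time_s: 10.75
eef_pos: [532.6, -184.8, 129.8]
ee_rot: [-0.001, 0.912, -0.41, -0.0]
force: [-0.8, 5.8, 3.7]
grip_width: 0.197
grip_force: 72.4
```

```bash
python3 -c "
from h import *
go((532.5,-186,129.8),-43);print(ctrl.sense()['wrist_torque'])"
```

```text
t 10.75 pos [ 532.6 -184.8  129.8] shift cm [0.08 0.09 0.  ] turn [-0.07  0.06 -5.42] F [-0.8  5.8  3.7] w 0.197 72.35504150390625 q6 1.87
[1.55609602 0.15348765 1.14157766]
```

Torque about z jumped to 1.1 N m, so the screw is at its stop. I'll ease back within the play, relieve the side load and open.

Request:
step_arm --increments '[[[-0.05,-0.05,0],[0,0,-4],0],[[-0.1,-0.1,0],[0,0,-7],0],[[-0.1,-0.1,0],[0,0,-7],0]]'

```text
time_s: 11.12
eef_pos: [532.6, -184.1, 129.8]
ee_rot: [-0.0, 0.935, -0.355, -0.0]
force: [-0.7, 4.0, 5.1]
grip_width: 0.196
grip_force: 71.0
```

```bash
python3 -c "
from h import *
go((532.5,-186,129.8),-43);print(ctrl.sense()['wrist_torque'])"
```

```text
t 11.125 pos [ 532.6 -184.1  129.8] shift cm [ 0.12  0.15 -0.  ] turn [-0.04  0.02  1.44] F [-0.7  4.   5.1] w 0.196 70.97490191459656 q6 1.75
[1.07707841 0.31948492 0.12294899]
```

Request:
step_arm --increments '[[[0,0,0],[0,0,0],25],[[0,0,0],[0,0,0],35],[[0,0,0],[0,0,0],50],[[0,0,0],[0,0,0],70],[[0,0,0],[0,0,0],70],[[0,0,0],[0,0,0],70]]'

```text
time_s: 11.88
eef_pos: [532.6, -184.6, 129.3]
ee_rot: [0.0, 0.935, -0.355, 0.0]
force: [-0.1, -0.5, 0.2]
grip_width: 0.695
grip_force: 0.0
```

Request:
step_arm --increments '[[[0,0,-1.5],[0,0,0],70],[[0,0,-4],[0,0,0],70],[[0,0,-8],[0,0,0],70],[[0,0,-12],[0,0,0],70],[[0,0,-12],[0,0,0],70]]'

```text
time_s: 12.5
eef_pos: [533.5, -185.1, 253.4]
ee_rot: [0.001, 0.935, -0.355, 0.004]
force: [-0.8, 0.6, -1.0]
grip_width: 0.703
grip_force: 0.0
```

```bash
python3 - <<'E'
from h import *
go((532.5,-186,250),-43)
s=cap('side')
for c in blob(s,*OR,(250,60,380,180),8)[:2]: print(cv2.minAreaRect(c),axis(s,c,147))
print('seated exp',np.round(proj(s,(532.5,-186,147)),1),'13 higher',np.round(proj(s,(532.5,-186,159)),1))
for c in blob(s,*BL,(160,210,220,250))[:1]: print('blue',cv2.minAreaRect(c))
cv2.imwrite('pics/s5.png',cv2.resize(s['bgr'][40:200,230:400],None,fx=3,fy=3))
E
```

```text
t 12.5 pos [ 533.5 -185.1  253.4] shift cm [-0.02  0.14  0.34] turn [-0.08 -0.4   1.46] F [-0.8  0.6 -1. ] w 0.703 0.0 q6 1.75
((316.9114990234375, 123.3423080444336), (12.892751693725586, 7.191874980926514), 74.74488067626953) (np.float64(126.00579232034691), np.float64(48.74018675975111))
seated exp [312.6 117.3] 13 higher [312.9 113.6]
blue ((188.34999084472656, 231.05001831054688), (36.66101837158203, 12.5419282913208), 15.255120277404785)
```

View pics/s5.png

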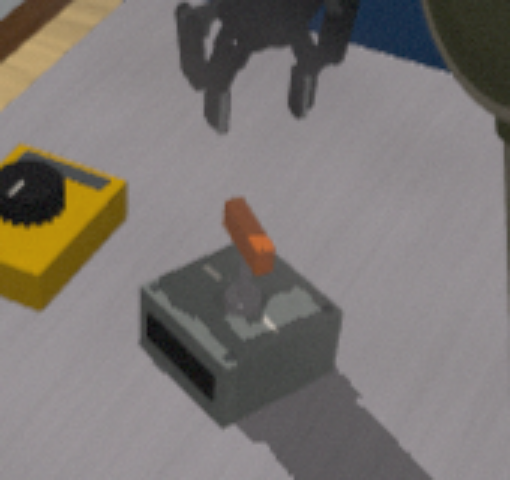

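The key stands upright in the box (handle centre at side pixel (313,119), against (312.6,117.3) predicted for seated). Blue hasn't moved and the gripper is clear. I'll hand in the job.

```bash
python3 -c "
from rig import ctrl
print(ctrl.finish_job())"
```

```text
the job is handed in; nothing more can be done
None
```

The job is handed in, though it returned no verdict: the orange key is standing released and upright on the screw, which I turned clockwise until the torque jumped at its stop, and the blue key hasn't moved from its rack.

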